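Air an aroma canister at the cupping table

ROBOT

A 6-joint arm with a two-finger parallel gripper is mounted at the origin on the work surface. World frame = base frame: x ahead of the robot, y to its left, z up, the work surface at z = 0. Lengths are in m, angles in rad, forces in N, time in s.
With the tool pointing down it reaches from about 0.325 to 0.875 m from the base axis. Payload 4.4 kg.
Tool frame: the origin (TCP) lies at the very end of the fingers, on their centre line; the grasp point (between the pads) lies 19 mm behind it; z points along the fingers, y is the line along which they close (so a half turn about z gives the same grasp; the last joint's range is limited). The gripper opens to 85 mm and grips with 20 to 120 N. Pads are 22 mm wide; open, the fingers measure 114 mm over their backs; the gripper's body (76 mm by 85 mm) begins 54 mm behind the grasp point. The pads swing forward as they close: fully open they stand 13 mm farther back than shut.
Start: joints at [1.024, 0.207, 1.542, -0, 1.393, -0.15], TCP at [0.222, 0.531, 0.231] pointing down, gripper open.
Joint ranges: [-2.73, 2.73], [-0.86, 2.22], [0.23, 2.46], [-1.11, 4.25], [0.08, 2.63], [-2.82, 2.82]. Speed limits (rad/s): [2.79, 2.79, 3.14, 3.14, 3.14, 3.14].

INTERFACE

Orientations are given as a 3x3 rotation matrix whose columns are the frame's x, y, z axes.
In Python, from cell import manip, grab_frame, job gives the robot as it stands.
- The arm moves only by the tool move_arm, never from a script. Its argument "series" is a list of rows, each a list of 7 numbers: the shift along the tool's x, y, z in cm, then the turn, a rotation vector about the tool's x, y, z in degrees, then the gripper's target within -1 to 1 (fully open at 1, half-way at 0, shut at -1). A call has 1 to 10 rows; each row is the pose to reach, as a shift and turn from the pose commanded when the call began, along the tool's axes at that moment; what a row does not reach only later rows make up. A row lasts 1/12 s, in which the tool goes at most 41.7 mm and 7.16 degrees, less where a joint would pass 70% of its speed; a pose out of reach is approached as far as the arm can. A call with a gripper value outside its range is refused whole. The fingers move at their own pace and stop on an object; "force" is the grip in N (left out, the last holds). Time passes only in rows, so rows that repeat a pose let the fingers close. It gives the time, the measured TCP pose, the force, the opening and the grip force at its end, in the units of the state.
- manip.get_obs(): the state, without advancing time (a new reading comes with each control period).
- grab_frame(name): name is "side" or "top"; returns a dict with "image" (400x640x3 uint8, red, green, blue), "fx", "fy", "cx", "cy" (pixels), "xyz" and "rotation" of the camera in the world. Camera axes: x right, y down, z forward; pixel columns grow to the right and rows downward; lengths in m; the calibration is good to about 2 mm. A picture is of the moment at which its call begins. There is no depth.
- job.finish_job(): hands the job in; it is judged then, once.
The state is a dict: "time_s": time; "qpos": joint angles; "joint_vel": joint speeds; "joint_efforts": joint torques, N m; "tcp_pos": TCP position; "tool_rot": TCP orientation; "force": force on the tool from outside, world axes, zero at the start; "ft_torque": the same for the moment, N m; "opening": opening from 0.0 (shut) to 1.0 (fully open); "finger_force": force on a finger pad.
Only numpy, scipy, OpenCV 4.12 (cv2) and the standard library are available. Lean on these libraries where they do the work, as an engineer would, in place of code of your own. Each camera call takes 0.05 s, during which the arm holds its last target. There are 200 camera calls.

TASK

On the coffee cupping table, open the aroma canister that has the red paddle: with closed fingertips press the paddle all the way down so that its lid is fully open, and keep it down for about three seconds so the taster can smell the sample. Then let the paddle come up slowly, taking a good two seconds and staying on it until the lid has shut, so that the lid never drops or slams, and move clear. Work it by the paddle only: do not touch the lid, do not open the green canister, and do not pick up or shift anything else on the table.

Things in the scene. Friction and masses are not known exactly. Their poses are not given: they have to be found in the camera images.
- red_canister: aroma canister with the red paddle (the one to operate): cream box 140 (x) x 120 (y) x 140 mm tall, closed by a flat aluminium lid, shut lid's top 150 mm up, red stripe on the lid. Fixed, on a steel foot that sets it 0 to 30 mm above the table. Origin: centre of its underside, above the foot; +x points from paddle to lid hinge, +z up
- red_pivot (a point): the red paddle's pivot line, on the canister's front (-x) face, 76 mm in front of the canister's origin and 95 mm above its underside; the line runs along the canister's y; fixed
- red_tread (a point): the point to press: on top of the red paddle, mid-width, 100 mm out from the pivot and 20 mm in from its free edge; moves with the paddle. At rest it is 119 mm above the canister's underside; fully pressed it is about 40 mm lower, straight below to within 2 mm
- red_lever (a joint): angle (rad) of the red paddle, a plate 90 mm wide, 120 mm long, 8 mm thick, black ribs near its free edge: 0 at rest (sloping 0.2 rad up to the free edge, lid shut), grows as pressed, 0.4 on its bottom stop (0.2 rad down). 1 to 8 N at the tread works it. No latch: let go, it flies up and the lid falls
- red_lid (a joint): angle of that canister's lid, rad: 0 shut, 1.2 fully open; always 3 times the paddle's angle. Falls shut under its own weight when the paddle is let go. Its hinge is along the far (+x) top edge; the lid's near edge swings up and away from the paddle, over the canister
- red_cover: the red canister's lid panel, aluminium, 146 x 124 x 8 mm; origin on the hinge line, panel towards -x from it when shut
- green_canister: aroma canister with the green paddle (must be left alone and shut): cream box 140 (x) x 120 (y) x 140 mm tall, closed by a flat aluminium lid, shut lid's top 150 mm up, green stripe on the lid. Fixed, on a steel foot that sets it 0 to 30 mm above the table. Origin: centre of its underside, above the foot; +x points from paddle to lid hinge, +z up
- green_pivot (a point): the green paddle's pivot line, on the canister's front (-x) face, 76 mm in front of the canister's origin and 95 mm above its underside; the line runs along the canister's y; fixed
- green_tread (a point): the point to press: on top of the green paddle, mid-width, 100 mm out from the pivot and 20 mm in from its free edge; moves with the paddle. At rest it is 119 mm above the canister's underside; fully pressed it is about 40 mm lower, straight below to within 2 mm
- green_lever (a joint): angle (rad) of the green paddle, a plate 90 mm wide, 120 mm long, 8 mm thick, black ribs near its free edge: 0 at rest (sloping 0.2 rad up to the free edge, lid shut), grows as pressed, 0.4 on its bottom stop (0.2 rad down). 1 to 8 N at the tread works it. No latch: let go, it flies up and the lid falls
- green_lid (a joint): angle of that canister's lid, rad: 0 shut, 1.2 fully open; always 3 times the paddle's angle. Falls shut under its own weight when the paddle is let go. Its hinge is along the far (+x) top edge; the lid's near edge swings up and away from the paddle, over the canister
- green_cover: the green canister's lid panel, aluminium, 146 x 124 x 8 mm; origin on the hinge line, panel towards -x from it when shut
- mug_a: cream mug, 84 mm across, 85 mm tall, handle on its +y side; stands between the two canisters, nearer the robot. Loose. Origin: centre of its underside
- mug_b: cream mug like mug_a, far left. Loose. Origin: centre of its underside
- mug_c: cream mug like mug_a, far right. Loose. Origin: centre of its underside
- pouch: black upright coffee pouch, 50 x 80 mm, 183 mm tall, stands between the canisters at the back. Loose. Origin: centre of its underside
- spoon: steel spoon, 160 mm long, lying on the table at the left. Loose. Origin on the table under its middle
- foam_cup: white cup, 90 mm across, 120 mm tall, between the canisters. Loose. Origin: centre of its underside
- dish: small pale paper dish, 90 mm across, 35 mm tall, at the right. Loose. Origin: centre of its underside

How it is judged:
By the outcome, as a careful person would: the job done as asked, in the order asked, and still so for the second after the job is handed in, with the robot touching nothing.
It also fails if it takes over 48 s, if anything falls off the work surface, if the arm or the gripper's body presses on something with over 40 N, if the wrist force passes 120 N, or if a joint passes its speed limit or range.

## Working session

There is one attempt and no reset: what is moved stays moved. The work goes in short steps, Python scripts to look and compute and a tool call to move; the robot and the scene stay as the last step left them, time stands still between calls to the robot, and variables do not carry over. Pictures are saved under pics/ and viewed, at most 10 in all, crops included, and the job is handed in when it is done.

Besides the shell and the picture viewer there is one more tool, called after ">>>" as a command line: name --pt "numbers of a row" for each row, then --argument value for the rest. move_arm: Moves the arm, as the interface text tells. Its arguments: {"type":"object","properties":{"series":{"type":"array","items":{"type":"array","items":{"type":"number"}}},"force":{"type":"number"}},"required":["series"]}

```bash
mkdir -p pics; python3 - <<'E'
from cell import manip, grab_frame
import cv2,numpy as np
for n in("side","top"):
    f=grab_frame(n); cv2.imwrite(f"pics/{n}0.png",f["image"][:,:,::-1]); np.save(f"pics/{n}0.npy",f,allow_pickle=True)
    print(n,f["fx"],f["fy"],f["cx"],f["cy"],np.round(f["xyz"],3),np.round(f["rotation"],3).tolist())
o=manip.get_obs();print(o)
E
```

```text
side 418.5567454452796 418.5567454452796 323.71826937450004 201.7566239904302 [ 0.199 -0.95   0.77 ] [[0.927, -0.192, 0.323], [-0.376, -0.498, 0.782], [0.011, -0.846, -0.533]]
top 408.38535201023626 408.38535201023626 318.352435528328 196.294725976712 [0.443 0.002 1.208] [[-0.018, -0.993, 0.113], [-1.0, 0.018, -0.003], [0.001, -0.113, -0.994]]
{'time_s': 0.1, 'qpos': array([ 1.02451922e+00,  2.07374276e-01,  1.54282036e+00, -2.86996644e-05,
        1.39350368e+00, -1.50494836e-01]), 'joint_vel': array([ 0.00048988, -0.00145548, -0.00279976,  0.00059882,  0.0009801 ,
        0.00065797]), 'joint_efforts': array([ 6.17201351e-06, -3.84091902e+01, -2.92548680e+01, -1.78742966e-04,
        4.86399746e-03, -1.68263995e-05]), 'tcp_pos': array([0.22133362, 0.52994731, 0.23021506]), 'tool_rot': array([[-9.22697066e-01,  3.85524292e-01, -1.06977142e-03],
       [ 3.85525669e-01,  9.22695328e-01, -1.81388606e-03],
       [ 2.87775948e-04, -2.08609168e-03, -9.99997783e-01]]), 'force': array([0.08669992, 0.36693202, 0.42720848]), 'ft_torque': array([0.03739844, 0.02128296, 0.01445055]), 'finger_force': 0.0, 'opening': 1.0014760552568904}
```

View pics/side0.png

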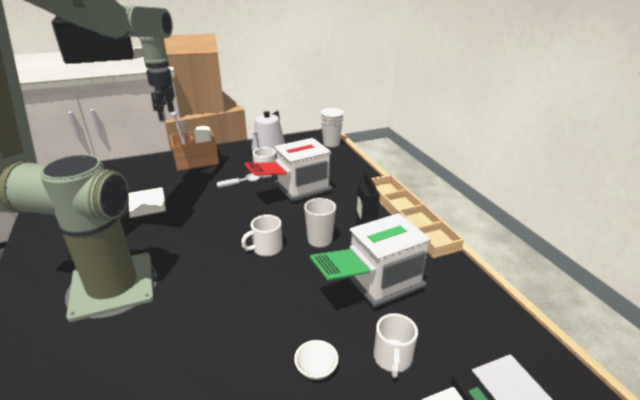

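View pics/top0.png

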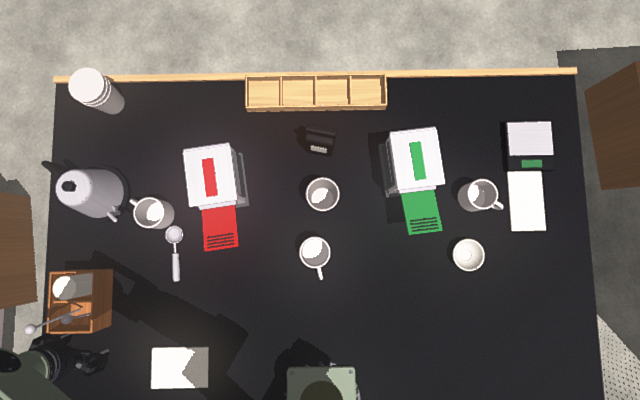

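The side view shows the red canister at about (303,165) with its paddle at (265,168). In the top view the lid stripe is at (210,177) and the paddle runs from (220,207) to the ribbed edge at (222,247). The spoon and a mug stand to the left of the paddle. Next I'll measure these across the two views.

```bash
cat > h.py <<'E'
import cv2,numpy as np
def redblobs(img):
    hsv=cv2.cvtColor(img,cv2.COLOR_RGB2HSV); h,s,v=cv2.split(hsv)
    m=(((h<6)|(h>174))&(s>170)&(v>70)).astype(np.uint8)*255
    m=cv2.morphologyEx(m,cv2.MORPH_CLOSE,np.ones((5,5)))
    c,_=cv2.findContours(m,cv2.RETR_EXTERNAL,cv2.CHAIN_APPROX_NONE)
    return sorted([x for x in c if cv2.contourArea(x)>40],key=cv2.contourArea)[::-1]
def ray(f,p):
    d=np.array([(p[0]-f["cx"])/f["fx"],(p[1]-f["cy"])/f["fy"],1.]); return np.array(f["xyz"]),np.array(f["rotation"])@d
def plane(f,p,z):
    o,d=ray(f,p); return o+d*(z-o[2])/d[2]
def tri(f,p,g,q):
    o,d=ray(f,p);a,b=ray(g,q);d=d/np.linalg.norm(d);b=b/np.linalg.norm(b)
    t=np.linalg.lstsq(np.c_[d,-b],a-o,rcond=None)[0]
    P,Q=o+d*t[0],a+b*t[1]; return (P+Q)/2,np.linalg.norm(P-Q)
def quad(c):
    for e in np.arange(1,12,.25):
        a=cv2.approxPolyDP(cv2.convexHull(c),e,True)[:,0]
        if len(a)<=4: return a
E
python3 - <<'E'
import numpy as np,cv2
from h import *
F={n:np.load(f"pics/{n}0.npy",allow_pickle=True).item() for n in("side","top")}
for n,f in F.items():
    for c in redblobs(f["image"])[:3]:
        M=cv2.moments(c);print(n,cv2.contourArea(c),M["m10"]/M["m00"],M["m01"]/M["m00"],quad(c).tolist())
for n,b in(("side",(230,125,130,80)),("top",(170,135,90,125))):
    x,y,w,h=b;i=F[n]["image"][y:y+h,x:x+w,::-1];k=4
    cv2.imwrite(f"pics/{n}c.png",cv2.resize(i,None,fx=k,fy=k,interpolation=cv2.INTER_CUBIC))
E
```

```text
side 206.0 268.05906148867314 168.48543689320388 [[284, 172], [255, 173], [245, 163], [274, 163]]
top 1311.0 219.55021612001016 228.28349860157638 [[234, 206], [238, 245], [204, 250], [202, 211]]
top 302.5 209.21873278236913 176.75151515151512 [[211, 159], [216, 194], [207, 195], [203, 160]]
```

View pics/sidec.png

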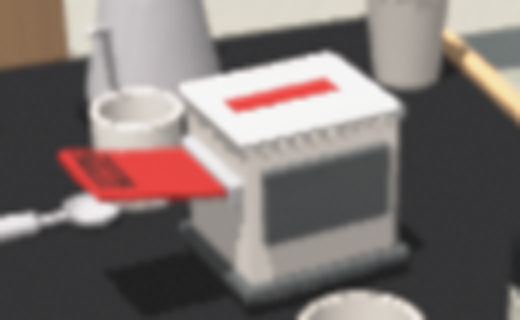

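View pics/topc.png

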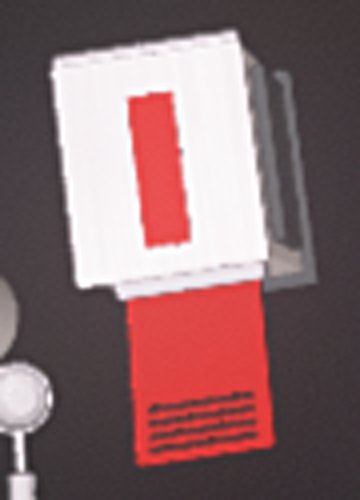

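The crops show the four lid corners and the free-edge corners of the paddle clearly in both views. I'll triangulate those.

```bash
python3 - <<'E'
import numpy as np
from h import *
S,T=[np.load(f"pics/{n}0.npy",allow_pickle=True).item() for n in("side","top")]
s=lambda u,v:((u-1.5)/4+230,(v-1.5)/4+125)
t=lambda u,v:((u-1.5)/4+170,(v-1.5)/4+135)
L={}
for n,a,b in(("lid-x+y",(180,90),(78,288)),("lid-x-y",(245,146),(268,262)),("lid+x-y",(405,106),(237,32)),("lid+x+y",(330,53),(53,60)),
 ("stripe",(282,95),(158,169)),("fe+y",(58,151),(137,466)),("fe-y",(98,199),(273,444))):
    P,e=tri(S,s(*a),T,t(*b));L[n]=P;print(n,np.round(P,4),round(e,4))
zl=np.mean([L[k][2] for k in L if"lid" in k]);zf=(L["fe+y"][2]+L["fe-y"][2])/2
print("foot est lid",zl-.150,"stripe",L["stripe"][2]-.15,"fe",zf-.123)
for foot in(0,.01,.02,.03):
    c=[plane(T,t(*p),.15+foot)[:2] for p in((78,288),(268,262),(237,32),(53,60))]
    fe=[plane(T,t(*p),.122+foot)[:2] for p in((137,466),(273,444))]
    cc=np.mean(c,0);m=np.mean(fe,0);ax=(c[2]+c[3]-c[0]-c[1])/2
    print(foot,"lid len",np.linalg.norm(ax),"wid",np.linalg.norm(c[0]-c[1]),np.linalg.norm(c[2]-c[3]),"fe wid",np.linalg.norm(fe[0]-fe[1]),"yaw",np.arctan2(ax[1],ax[0]),np.arctan2(*(cc-m)[::-1]),"lidc",cc.round(4),"fe mid",m.round(4),np.linalg.norm(cc-m))
E
```

```text
lid-x+y [0.5431 0.3314 0.1599] 0.0022
lid-x-y [0.5594 0.2085 0.1609] 0.0059
lid+x-y [0.7096 0.2296 0.1618] 0.003
lid+x+y [0.69   0.3494 0.1645] 0.0021
stripe [0.6183 0.2795 0.1654] 0.0012
fe+y [0.4279 0.2982 0.1379] 0.0012
fe-y [0.4401 0.2107 0.1348] 0.0002
foot est lid 0.011768669296348316 stripe 0.01540066847787111 fe 0.013319934730235433
0 lid len 0.1537957198320958 wid 0.1242487181951768 0.12249248051725914 fe wid 0.09043743230556305 yaw 0.1314686669007317 0.13013595178370518 lidc [0.6266 0.2832] fe mid [0.4335 0.2579] 0.19472124681709338
0.01 lid len 0.15234233183655022 wid 0.12307455290836676 0.1213349118871129 fe wid 0.08960481895390394 yaw 0.13146866690073147 0.1298132985759799 lidc [0.6249 0.2805] fe mid [0.4336 0.2556] 0.19287534326763006
0.02 lid len 0.15088894384100468 wid 0.12190038762155676 0.12017734325696663 fe wid 0.08877220560224486 yaw 0.13146866690073167 0.12948440985442158 lidc [0.6231 0.2779] fe mid [0.4337 0.2532] 0.19102946018552056
0.03 lid len 0.1494355558454589 wid 0.12072622233474674 0.1190197746268204 fe wid 0.08793959225058574 yaw 0.13146866690073156 0.1291491031696666 lidc [0.6214 0.2752] fe mid [0.4338 0.2509] 0.18918359816987085
```

Two views agree: foot ≈ 13 mm, yaw ≈ 0.13 rad. Sizes check out (lid 152×122, paddle width 89.5). That puts the tread at about (0.4535, 0.257, 0.132). I'll lift, then cross over while closing and aligning.

>>> move_arm --pt "0 0 -3 0 0 0 -1" --pt "-31.9 -16.3 -2 0 0 -30 -1" --pt "-31.9 -16.3 -2 0 0 -30 -1" --pt "-31.9 -16.3 -2 0 0 -30 -1" --pt "-31.9 -16.3 -2 0 0 -30 -1" --pt "-31.9 -16.3 -2 0 0 -30 -1" --pt "-31.9 -16.3 -2 0 0 -30 -1" --pt "-31.9 -16.3 -2 0 0 -30 -1" --pt "-31.9 -16.3 -2 0 0 -30 -1" --pt "-31.9 -16.3 -2 0 0 -30 -1"

```text
time_s: 0.93
tcp_pos: [0.4539, 0.2551, 0.2508]
tool_rot: [[-0.992, -0.127, -0.001], [-0.127, 0.992, -0.0], [0.001, -0.0, -1.0]]
force: [1.0, 0.6, 0.2]
opening: 0.003
finger_force: 0.0
```

>>> move_arm --pt "0 0 0 0 0 0 -1" --pt "0 0 0 0 0 0 -1"

```text
time_s: 1.1
tcp_pos: [0.454, 0.2553, 0.2506]
tool_rot: [[-0.992, -0.123, -0.001], [-0.123, 0.992, -0.0], [0.002, -0.0, -1.0]]
force: [-0.9, -0.4, -0.3]
opening: -0.0
finger_force: 0.0
```

>>> move_arm --pt "0 0 2 0 0 0 -1" --pt "0 0 4 0 0 0 -1" --pt "0 0 6 0 0 0 -1" --pt "0 0 7.5 0 0 0 -1" --pt "0 0 8.5 0 0 0 -1" --pt "0 0 9.3 0 0 0 -1" --pt "0 0 9.3 0 0 0 -1"

```text
time_s: 1.68
tcp_pos: [0.4514, 0.2575, 0.1565]
tool_rot: [[-0.992, -0.129, -0.003], [-0.129, 0.992, -0.001], [0.004, -0.001, -1.0]]
force: [-0.7, -0.1, 0.3]
opening: 0.001
finger_force: 0.0
```

```bash
python3 - <<'E'
from cell import grab_frame,manip
import cv2,numpy as np
S=grab_frame("side")["image"][110:210,220:360,::-1];T=grab_frame("top")["image"][135:265,160:270,::-1]
a=cv2.resize(S,(560,400),interpolation=3);b=cv2.resize(T,(220,260),interpolation=3)
c=np.zeros((400,790,3),np.uint8);c[:,:560]=a;c[:260,565:785]=b
cv2.imwrite("pics/a1.png",c);o=manip.get_obs();print(o["time_s"],o["tcp_pos"],o["force"])
E
```

```text
1.7833 [0.45318432 0.25774588 0.158691  ] [-0.03977445  0.32439242 -0.13140123]
```

View pics/a1.png

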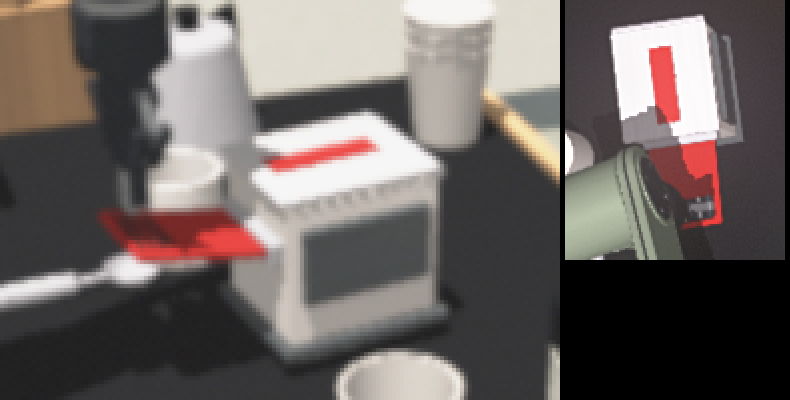

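The tip, at (135,210) in the crop, is over the paddle near its ribs and just above it. I'll descend gently until contact.

>>> move_arm --pt "0 0 0.4 0 0 0 -1" --pt "0 0 0.8 0 0 0 -1" --pt "0 0 1.2 0 0 0 -1" --pt "0 0 1.6 0 0 0 -1" --pt "0 0 2.0 0 0 0 -1" --pt "0 0 2.2 0 0 0 -1" --pt "0 0 2.2 0 0 0 -1"

```text
time_s: 2.37
tcp_pos: [0.453, 0.257, 0.1361]
tool_rot: [[-0.992, -0.127, -0.001], [-0.127, 0.992, -0.0], [0.001, -0.0, -1.0]]
force: [-1.2, 0.0, 3.9]
opening: 0.002
finger_force: 1.7
```

>>> move_arm --pt "0 0 0.2 0 0 0 -1" --pt "0 0 0.4 0 0 0 -1" --pt "0 0 0.6 0 0 0 -1" --pt "0 0 0.8 0 0 0 -1" --pt "0 0 0.8 0 0 0 -1"

```text
time_s: 2.78
tcp_pos: [0.4529, 0.2572, 0.1278]
tool_rot: [[-0.992, -0.127, -0.001], [-0.127, 0.992, 0.0], [0.001, 0.0, -1.0]]
force: [-1.6, 0.1, 3.8]
opening: -0.001
finger_force: 1.6
```

>>> move_arm --pt "0 0 0.3 0 0 0 -1" --pt "0 0 0.6 0 0 0 -1" --pt "0 0 0.9 0 0 0 -1" --pt "0 0 1.2 0 0 0 -1" --pt "0 0 1.5 0 0 0 -1" --pt "0 0 1.8 0 0 0 -1" --pt "0 0 2.1 0 0 0 -1" --pt "0 0 2.3 0 0 0 -1" --pt "0 0 2.3 0 0 0 -1"

```text
time_s: 3.53
tcp_pos: [0.4531, 0.2571, 0.1045]
tool_rot: [[-0.992, -0.127, -0.0], [-0.127, 0.992, -0.0], [0.0, -0.0, -1.0]]
force: [-2.4, -0.1, 1.7]
opening: -0.001
finger_force: 0.7
```

>>> move_arm --pt "0 0 0.15 0 0 0 -1" --pt "0 0 0.3 0 0 0 -1" --pt "0 0 0.3 0 0 0 -1"

```text
time_s: 3.78
tcp_pos: [0.4535, 0.2571, 0.102]
tool_rot: [[-0.992, -0.127, 0.001], [-0.127, 0.992, -0.0], [-0.001, -0.0, -1.0]]
force: [-2.0, 0.7, 0.9]
opening: 0.001
finger_force: 0.6
```

>>> move_arm --pt "0 0 0.15 0 0 0 -1" --pt "0 0 0.3 0 0 0 -1" --pt "0 0 0.3 0 0 0 -1"

```text
time_s: 4.03
tcp_pos: [0.4536, 0.2571, 0.0991]
tool_rot: [[-0.992, -0.127, 0.001], [-0.127, 0.992, 0.0], [-0.001, -0.0, -1.0]]
force: [0.3, -0.5, 0.7]
opening: -0.001
finger_force: 0.4
```

>>> move_arm --pt "0 0 0.15 0 0 0 -1" --pt "0 0 0.3 0 0 0 -1" --pt "0 0 0.3 0 0 0 -1"

```text
time_s: 4.28
tcp_pos: [0.4539, 0.2572, 0.0973]
tool_rot: [[-0.992, -0.128, 0.001], [-0.128, 0.992, -0.0], [-0.001, -0.0, -1.0]]
force: [-2.2, -0.9, 6.7]
opening: 0.001
finger_force: 3.3
```

>>> move_arm --pt "0 0 0.1 0 0 0 -1" --pt "0 0 0.2 0 0 0 -1" --pt "0 0 0.2 0 0 0 -1"

```text
time_s: 4.53
tcp_pos: [0.454, 0.2573, 0.0969]
tool_rot: [[-0.992, -0.128, 0.001], [-0.128, 0.992, -0.0], [-0.001, -0.0, -1.0]]
force: [-5.4, -2.1, 15.1]
opening: -0.001
finger_force: 8.4
```

The force rises at z ≈ 0.097, which is the bottom stop. I'll hold there and check the lid.

```bash
python3 - <<'E'
from cell import grab_frame,manip
import cv2
cv2.imwrite("pics/a2.png",cv2.resize(grab_frame("side")["image"][90:210,220:380,::-1],(640,480),interpolation=3))
o=manip.get_obs();print(o["time_s"],o["tcp_pos"],o["force"])
E
```

```text
4.5833 [0.45403449 0.25726008 0.09696131] [-5.76590938 -3.14263846 15.91601439]
```

View pics/a2.png

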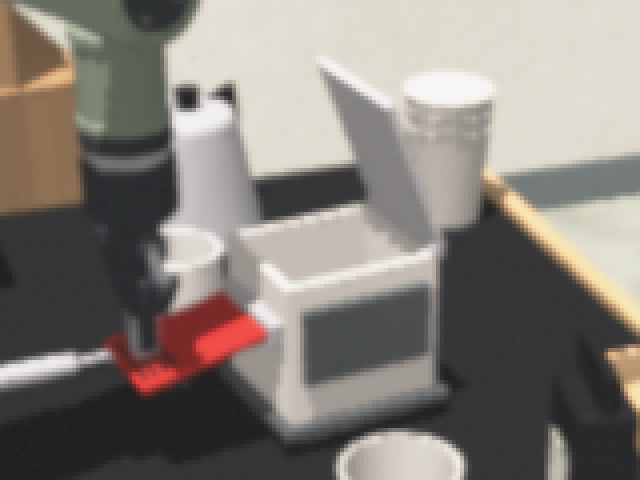

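>>> move_arm --pt "0 0 0 0 0 0 -1" --pt "0 0 0 0 0 0 -1" --pt "0 0 0 0 0 0 -1" --pt "0 0 0 0 0 0 -1" --pt "0 0 0 0 0 0 -1" --pt "0 0 0 0 0 0 -1" --pt "0 0 0 0 0 0 -1" --pt "0 0 0 0 0 0 -1" --pt "0 0 0 0 0 0 -1" --pt "0 0 0 0 0 0 -1"

```text
time_s: 5.42
tcp_pos: [0.454, 0.2573, 0.0969]
tool_rot: [[-0.992, -0.128, 0.002], [-0.128, 0.992, -0.0], [-0.002, -0.0, -1.0]]
force: [-4.9, -2.9, 15.5]
opening: -0.002
finger_force: 8.4
```

>>> move_arm --pt "0 0 0 0 0 0 -1" --pt "0 0 0 0 0 0 -1" --pt "0 0 0 0 0 0 -1" --pt "0 0 0 0 0 0 -1" --pt "0 0 0 0 0 0 -1" --pt "0 0 0 0 0 0 -1" --pt "0 0 0 0 0 0 -1" --pt "0 0 0 0 0 0 -1" --pt "0 0 0 0 0 0 -1" --pt "0 0 0 0 0 0 -1"

```text
time_s: 6.25
tcp_pos: [0.4541, 0.2573, 0.0969]
tool_rot: [[-0.992, -0.128, 0.002], [-0.128, 0.992, -0.0], [-0.002, -0.0, -1.0]]
force: [-5.3, -2.4, 16.1]
opening: 0.001
finger_force: 8.4
```

>>> move_arm --pt "0 0 0 0 0 0 -1" --pt "0 0 0 0 0 0 -1" --pt "0 0 0 0 0 0 -1" --pt "0 0 0 0 0 0 -1" --pt "0 0 0 0 0 0 -1" --pt "0 0 0 0 0 0 -1" --pt "0 0 0 0 0 0 -1" --pt "0 0 0 0 0 0 -1" --pt "0 0 0 0 0 0 -1" --pt "0 0 0 0 0 0 -1"

```text
time_s: 7.08
tcp_pos: [0.454, 0.2572, 0.0969]
tool_rot: [[-0.992, -0.128, 0.002], [-0.128, 0.992, -0.0], [-0.002, -0.0, -1.0]]
force: [-5.7, -3.5, 15.3]
opening: -0.006
finger_force: 8.4
```

The lid stands open at about 70° and the paddle is down on its stop, with the tip at (145,350). I'll hold a touch longer, then rise at about 12 mm/s.

>>> move_arm --pt "0 0 0 0 0 0 -1" --pt "0 0 0 0 0 0 -1" --pt "0 0 0 0 0 0 -1" --pt "0 0 0 0 0 0 -1" --pt "0 0 -0.05 0 0 0 -1" --pt "0 0 -0.1 0 0 0 -1" --pt "0 0 -0.15 0 0 0 -1" --pt "0 0 -0.2 0 0 0 -1" --pt "0 0 -0.25 0 0 0 -1" --pt "0 0 -0.3 0 0 0 -1"

```text
time_s: 7.92
tcp_pos: [0.4538, 0.2572, 0.0976]
tool_rot: [[-0.992, -0.127, 0.001], [-0.127, 0.992, 0.0], [-0.001, 0.0, -1.0]]
force: [0.8, -0.2, 1.4]
opening: 0.002
finger_force: 0.6
```

>>> move_arm --pt "0 0 -0.1 0 0 0 -1" --pt "0 0 -0.2 0 0 0 -1" --pt "0 0 -0.3 0 0 0 -1" --pt "0 0 -0.4 0 0 0 -1" --pt "0 0 -0.5 0 0 0 -1" --pt "0 0 -0.6 0 0 0 -1" --pt "0 0 -0.7 0 0 0 -1" --pt "0 0 -0.8 0 0 0 -1" --pt "0 0 -0.9 0 0 0 -1" --pt "0 0 -1.0 0 0 0 -1"

```text
time_s: 8.75
tcp_pos: [0.453, 0.2572, 0.1074]
tool_rot: [[-0.992, -0.128, -0.0], [-0.128, 0.992, -0.0], [0.0, -0.0, -1.0]]
force: [-1.3, -0.5, 2.0]
opening: -0.001
finger_force: 1.0
```

>>> move_arm --pt "0 0 -0.1 0 0 0 -1" --pt "0 0 -0.2 0 0 0 -1" --pt "0 0 -0.3 0 0 0 -1" --pt "0 0 -0.4 0 0 0 -1" --pt "0 0 -0.5 0 0 0 -1" --pt "0 0 -0.6 0 0 0 -1" --pt "0 0 -0.7 0 0 0 -1" --pt "0 0 -0.8 0 0 0 -1" --pt "0 0 -0.9 0 0 0 -1" --pt "0 0 -1.0 0 0 0 -1"

```text
time_s: 9.58
tcp_pos: [0.4533, 0.2572, 0.1175]
tool_rot: [[-0.992, -0.127, 0.0], [-0.127, 0.992, 0.0], [-0.0, 0.0, -1.0]]
force: [-1.3, -0.1, 2.8]
opening: -0.0
finger_force: 1.3
```

>>> move_arm --pt "0 0 -0.1 0 0 0 -1" --pt "0 0 -0.2 0 0 0 -1" --pt "0 0 -0.3 0 0 0 -1" --pt "0 0 -0.4 0 0 0 -1" --pt "0 0 -0.5 0 0 0 -1" --pt "0 0 -0.6 0 0 0 -1" --pt "0 0 -0.7 0 0 0 -1" --pt "0 0 -0.8 0 0 0 -1" --pt "0 0 -0.9 0 0 0 -1" --pt "0 0 -1.0 0 0 0 -1"

```text
time_s: 10.42
tcp_pos: [0.4542, 0.2573, 0.1278]
tool_rot: [[-0.992, -0.127, 0.002], [-0.127, 0.992, 0.001], [-0.002, 0.0, -1.0]]
force: [2.5, 0.5, 1.8]
opening: -0.0
finger_force: 1.5
```

>>> move_arm --pt "0 0 -0.07 0 0 0 -1" --pt "0 0 -0.14 0 0 0 -1" --pt "0 0 -0.21 0 0 0 -1" --pt "0 0 -0.28 0 0 0 -1" --pt "0 0 -0.35 0 0 0 -1" --pt "0 0 -0.42 0 0 0 -1" --pt "0 0 -0.49 0 0 0 -1" --pt "0 0 -0.56 0 0 0 -1" --pt "0 0 -0.63 0 0 0 -1" --pt "0 0 -0.7 0 0 0 -1"

```text
time_s: 11.25
tcp_pos: [0.4532, 0.2572, 0.1343]
tool_rot: [[-0.992, -0.127, 0.0], [-0.127, 0.992, 0.0], [-0.0, 0.0, -1.0]]
force: [3.5, 0.7, 2.1]
opening: -0.001
finger_force: 1.6
```

>>> move_arm --pt "0 0 -0.05 0 0 0 -1" --pt "0 0 -0.1 0 0 0 -1" --pt "0 0 -0.15 0 0 0 -1" --pt "0 0 -0.2 0 0 0 -1" --pt "0 0 -0.25 0 0 0 -1"

```text
time_s: 11.67
tcp_pos: [0.4532, 0.2572, 0.1368]
tool_rot: [[-0.992, -0.127, -0.0], [-0.127, 0.992, -0.0], [0.0, -0.0, -1.0]]
force: [2.8, 0.8, 3.2]
opening: -0.001
finger_force: 1.6
```

>>> move_arm --pt "0 0 -0.05 0 0 0 -1" --pt "0 0 -0.1 0 0 0 -1" --pt "0 0 -0.15 0 0 0 -1" --pt "0 0 -0.2 0 0 0 -1" --pt "0 0 -0.25 0 0 0 -1"

```text
time_s: 12.08
tcp_pos: [0.4518, 0.2568, 0.1383]
tool_rot: [[-0.992, -0.128, -0.003], [-0.128, 0.992, -0.001], [0.003, -0.001, -1.0]]
force: [-0.4, -0.1, 0.4]
opening: 0.006
finger_force: 0.0
```

>>> move_arm --pt "0 0 -0.05 0 0 0 -1" --pt "0 0 -0.1 0 0 0 -1" --pt "0 0 -0.15 0 0 0 -1" --pt "0 0 -0.2 0 0 0 -1" --pt "0 0 -0.25 0 0 0 -1"

```text
time_s: 12.5
tcp_pos: [0.4531, 0.2571, 0.1418]
tool_rot: [[-0.992, -0.127, -0.0], [-0.127, 0.992, -0.0], [0.0, -0.0, -1.0]]
force: [-0.1, 0.1, -0.0]
opening: 0.003
finger_force: 0.0
```

The tip lost contact at about 0.138, which is the rest height, so the lid is shut. Moving clear.

>>> move_arm --pt "0 0 -1 0 0 0 -1" --pt "0 0 -3 0 0 0 -1" --pt "0 0 -6 0 0 0 -1" --pt "0 0 -9 0 0 0 -1" --pt "0 0 -12 0 0 0 -1" --pt "3 0 -14 0 0 0 -1" --pt "6 0 -14 0 0 0 -1" --pt "6 0 -14 0 0 0 -1" --pt "6 0 -14 0 0 0 -1" --pt "6 0 -14 0 0 0 -1"

```text
time_s: 13.33
tcp_pos: [0.394, 0.2496, 0.2823]
tool_rot: [[-0.992, -0.128, 0.001], [-0.128, 0.992, 0.0], [-0.001, 0.0, -1.0]]
force: [0.2, 0.1, -0.0]
opening: -0.002
finger_force: 0.0
```

```bash
python3 - <<'E'
from cell import grab_frame,manip
import cv2
cv2.imwrite("pics/a3.png",grab_frame("side")["image"][:,:,::-1])
o=manip.get_obs();print(o["time_s"],o["tcp_pos"],o["force"])
E
```

```text
13.3833 [0.39421227 0.24953831 0.28194371] [-0.1508873   0.32556347 -0.54059432]
```

View pics/a3.png

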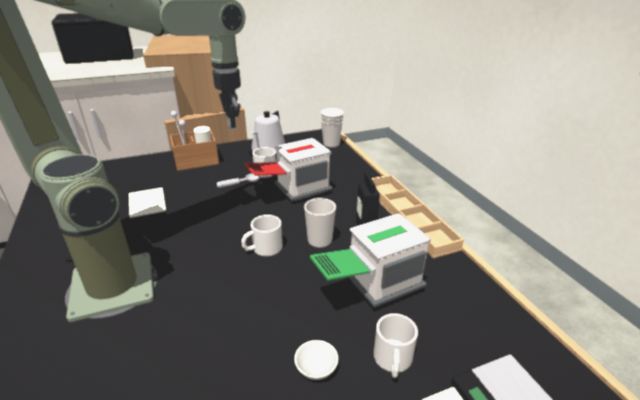

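The red lid is shut again at (303,150) and its paddle is back up at (265,168). Everything else is where it was, and the gripper is clear at (232,110).

```bash
python3 -c "
from cell import job
print(job.finish_job())"
```

```text
the job is handed in; nothing more can be done
None
```

The red canister was opened by its paddle, held fully open for just over 3 s, and let shut over about 4 s with the fingertips on the paddle throughout; the arm then moved clear, nothing else on the table looked moved, and the job is handed in.

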